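# Load the leak-test chamber and hold its cover over the screw holes

### The job

Take the stainless coupling with the blue-violet weld band from the plywood board and set it down upright on the floor of the open leak-test chamber, without dropping it in. Then pick up the square cover plate by its port and hold it level and still about 10 mm above the chamber's top face, its four holes lined up over the four tapped holes (any quarter turn will do) and never touching the chamber or its O-ring, so that I can start the screws. Finish while still holding it there, and leave everything else where it is.

Things in the scene. Friction and masses are not known exactly. Their poses are not given: they have to be found in the camera images.
- chamber: leak-test chamber, fixed: square aluminium block 140 x 140 x 60 mm on a 2 mm bench mat, top face at world z 62 mm. Round bore 92 mm across from the top, its floor at world z 18 mm (44 mm deep), black O-ring round it, four tapped holes. Origin: centre of underside; z up, x, y along the sides. Valve with red lever on +x (165 mm from centre), bolted feet on +-y (95 mm); all lower than the top
- tapped0 (a point): mouth of a tapped hole (8.5 mm) in the chamber's top face, at x +57 mm, y +57 mm from the chamber's centre
- tapped1 (a point): mouth of a tapped hole (8.5 mm) in the chamber's top face, at x -57 mm, y +57 mm from the chamber's centre
- tapped2 (a point): mouth of a tapped hole (8.5 mm) in the chamber's top face, at x -57 mm, y -57 mm from the chamber's centre
- tapped3 (a point): mouth of a tapped hole (8.5 mm) in the chamber's top face, at x +57 mm, y -57 mm from the chamber's centre
- cover: loose square aluminium plate 140 x 140 x 8 mm, 0.55 kg, lying flat on the bench mat (underside at world z 2 mm). Origin: centre of underside; z up, x, y along the sides. Steel port in the middle, heights above underside: boss 36 mm across to 15 mm, hexagon 24 mm across flats from 15 to 45 mm, threaded stub 16 mm across to 55 mm. Two flats face +-y, the others at 60 degrees to them
- port_grip (a point): point on the axis of the cover's port, 34 mm above the plate's underside: the middle of the hexagon, where to grip across two flats
- cover_hole0 (a point): lower mouth of a plain hole (11 mm) through the cover plate, at x +57 mm, y +57 mm from its centre, on its underside
- cover_hole1 (a point): lower mouth of a plain hole (11 mm) through the cover plate, at x -57 mm, y +57 mm from its centre, on its underside
- cover_hole2 (a point): lower mouth of a plain hole (11 mm) through the cover plate, at x -57 mm, y -57 mm from its centre, on its underside
- cover_hole3 (a point): lower mouth of a plain hole (11 mm) through the cover plate, at x +57 mm, y -57 mm from its centre, on its underside
- coupling: loose welded coupling: stainless steel with a blue-violet heat-tint band, 42 mm high, 0.12 kg, upright on the plywood board, one of three fittings 75 mm apart. From below: collar 34 mm across to 12 mm, neck, hexagon 24 mm across flats from 17 to 34 mm, threaded stub 16 mm across. Origin: centre of underside; z up; two flats face its +-y, the others at 60 degrees to them
- brass: bystander: brass coupling of the same shape, on the same board; origin: centre of its underside
- plug: bystander: short stainless hexagon plug, 24 mm high, 34 mm across, on the same board; origin: centre of its underside
- parts_board: fixed plywood board 240 (its x) x 90 x 12 mm that carries the three fittings, its top at z = 14 mm; origin: centre of its underside
- dish: bystander: steel dish 92 mm across, 22 mm high, with the four cover screws in it; origin: centre of its underside
- wrench: bystander: wrench 190 mm long lying on the bench; its x axis runs along it
- bottle: bystander: white bottle with a red cap, 64 mm across, 170 mm high; origin: centre of its underside
- spool: bystander: black spool of welding wire lying flat, 100 mm across, 50 mm high; origin: centre of its underside

How it is judged:
By the outcome, as a careful person would: the job done as asked, in the order asked, and still so for the second after the job is handed in, while the arm keeps its last pose, push and grip.
It also fails if it takes over 51 s, if anything falls off the work surface, if the arm or the gripper's body presses on something with over 40 N, if the wrist force passes 120 N, or if a joint passes its speed limit or range.

### The arm

A 6-joint arm with a two-finger parallel gripper is mounted at the origin on the work surface. World frame = base frame: x ahead of the robot, y to its left, z up, the work surface at z = 0. Lengths are in m, angles in rad, forces in N, time in s.
With the tool pointing down it reaches from about 0.35 to 0.925 m from the base axis. Payload 6.4 kg.
Tool frame: the origin (TCP) lies midway between the tips of the shut fingers; the grasp point (between the pads) lies robot.tcp_to_grasp behind it (robot.tcp_to_grasp is the distance from the TCP to the grasp point, in m); z points along the fingers, y is the line along which they close (so a half turn about z gives the same grasp; the last joint's range is limited). The gripper opens to 85 mm and grips with 20 to 120 N. Pads are 22 mm wide; open, the fingers measure 114 mm over their backs; the gripper's body (76 mm by 85 mm) begins 54 mm behind the grasp point. The pads swing forward as they close: fully open they stand 13 mm farther back than shut.
Start: joints at [1.068, 0.245, 1.558, -0, 1.339, -0.174], TCP at [0.21, 0.615, 0.231] pointing down, gripper open.
Joint ranges: [-3.13, 3.13], [-1.02, 2.26], [0.13, 2.54], [-0.95, 4.09], [0.21, 2.88], [-2.74, 2.74]. Speed limits (rad/s): [2.57, 2.57, 3.14, 3.14, 3.14, 3.14].

### API

Orientations are given as a 3x3 rotation matrix whose columns are the frame's x, y, z axes.
In Python, from workcell import robot, viewer, sensors gives the robot as it stands (robot), with the cameras (viewer) and the readings (sensors).
- The arm moves only by the tool drive_effector, called as a command line: name --argument value ..., lists and objects as JSON in quotes. Schema: {"type":"object","properties":{"rows":{"type":"object","properties":{"increments":{"type":"array","items":{"type":"array","items":{"type":"number"},"minItems":7,"maxItems":7},"minItems":1,"maxItems":12}},"additionalProperties":false,"required":["increments"]},"squeeze":{"type":"number"},"only":{"type":"string"},"quiet":{"type":"boolean"},"lines":{"type":"string"}},"required":["rows"],"additionalProperties":false}. rows is an object whose key "increments" holds a list of rows, 1 to 12 of them, each of 7 numbers: the opening from 0.0 (shut) to 1.0 (fully open), then dx, dy, dz in normalised numbers (1 is 0.6 m), then a rotation vector rx, ry, rz in shares of pi/2 rad (1.0 is pi/2 rad); each row is the pose to reach, as a shift and turn from the pose commanded when the call began, along the tool's axes at that moment; what a row does not reach only later rows make up. A row lasts 1/12 s, in which the tool goes at most 0.0417 m and 0.125 rad, less where a joint would pass 70% of its speed; a pose out of reach is approached as far as the arm can. The fingers move at their own pace and stop on an object; squeeze is the grip in N (left out, the last holds). Time passes only in rows, so rows that do not move let the fingers close. The tool returns the time, the measured TCP pose, the force, the opening and the grip force at its end. only (a regular expression) keeps the lines of the reply that match it, lines (a string "A,B") keeps lines A to B, and quiet returns only ok. A shift or turn number past 1, either way, is cut back to 1. Input that does not fit is refused with a message, and nothing moves.
- sensors.read_state(): the state, without advancing time (a new reading comes with each control period).
- viewer.grab_frame(name): name is "scene" or "top" or "wrist"; returns a dict with "image" (384x512x3 uint8, blue, green, red), "mtx" (3x3 intrinsics, pixels), "eye" and "attitude" of the camera in the world. Camera axes: x right, y down, z forward; pixel columns grow to the right and rows downward; lengths in m; the calibration is good to about 2 mm. A picture is of the moment at which its call begins. There is no depth.
- robot.hand_in(): hands the job in; it is judged then, once.
The state is a dict: "t": time; "joint_pos": joint angles; "joint_velocities": joint speeds; "joint_torque": joint torques, N m; "position": TCP position; "orientation": TCP orientation; "ft_force": force on the tool from outside, world axes, zero at the start; "wrist_torque": the same for the moment, N m; "grip_width": opening from 0.0 (shut) to 1.0 (fully open); "finger_force": force on a finger pad.
Only numpy, scipy, OpenCV 4.12 (cv2) and the standard library are available. Lean on these libraries where they do the work, as an engineer would, in place of code of your own. Each camera call takes 0.05 s, during which the arm holds its last target. There are 200 camera calls.

## Working session

There is one attempt and no reset: what is moved stays moved. The work goes in short steps, Python scripts to look and compute and a tool call to move; the robot and the scene stay as the last step left them, time stands still between calls to the robot, and variables do not carry over. Pictures are saved under pics/ and viewed, at most 10 in all, crops included, and the job is handed in when it is done.

```bash
ls; mkdir -p pics; python3 - <<'E'
from workcell import robot, viewer, sensors
import cv2,numpy as np
for n in("scene","top"):
    f=viewer.grab_frame(n); np.savez(f"pics/{n}.npz",**{k:np.array(v) for k,v in f.items()})
    cv2.imwrite(f"pics/{n}.png",f["image"]); print(n,f["mtx"],f["eye"],f["attitude"])
print(robot.tcp_to_grasp); print(sensors.read_state())
E
```

```text
pics
workcell.py
scene [[426.20240883   0.         255.39941504]
 [  0.         426.20240883 191.3210312 ]
 [  0.           0.           1.        ]] [ 1.07462496 -0.98027224  1.04158983] [[ 8.57016078e-01  3.40595535e-01 -3.86675735e-01]
 [ 5.15289336e-01 -5.67321466e-01  6.42357576e-01]
 [-5.85323034e-04 -7.49760653e-01 -6.61708864e-01]]
top [[443.52398925   0.         257.54168404]
 [  0.         443.52398925 192.24071485]
 [  0.           0.           1.        ]] [ 0.38160393 -0.01363869  1.79419123] [[ 0.02721454 -0.99779177  0.06058841]
 [-0.9995503  -0.02639881  0.01422354]
 [-0.01259266 -0.06094825 -0.99806149]]
0.0187
{'t': 0.1, 'joint_pos': array([ 1.06791557e+00,  2.45730195e-01,  1.55889827e+00,  2.17924569e-05,
        1.33876592e+00, -1.74122963e-01]), 'joint_velocities': array([-7.49942339e-04, -1.25116821e-03, -4.39610114e-03, -5.62134739e-04,
        7.78170606e-05, -3.88008601e-04]), 'joint_torque': array([-1.02563477e-03, -4.30669928e+01, -3.27128792e+01, -2.15913815e-04,
        2.84848458e-03,  5.03721598e-07]), 'position': array([0.20961382, 0.61472673, 0.23029621]), 'orientation': array([[-9.46442371e-01,  3.22871571e-01, -8.86932744e-04],
       [ 3.22872617e-01,  9.46441130e-01, -1.56845628e-03],
       [ 3.33019687e-04, -1.77081977e-03, -9.99998377e-01]]), 'ft_force': array([ 0.7179022 ,  0.30704876, -0.56027139]), 'wrist_torque': array([-0.02343404, -0.00616116, -0.00208424]), 'finger_force': 0.0, 'grip_width': 0.9972860600864749}
```

View pics/top.png

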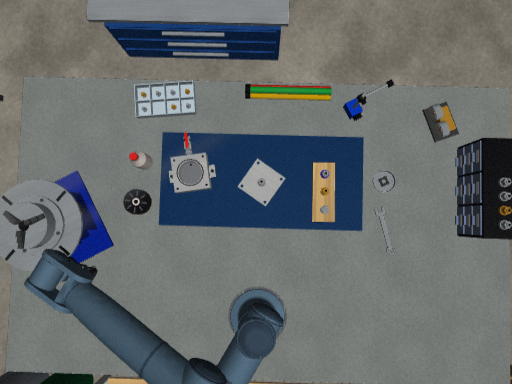

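View pics/scene.png

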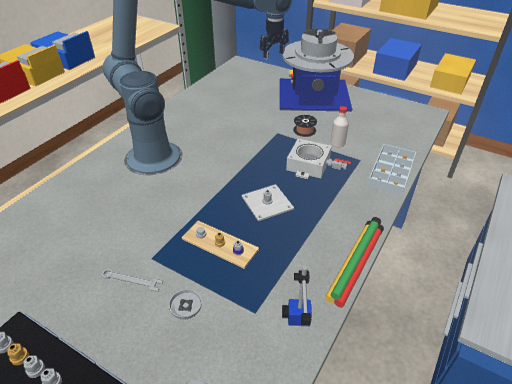

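The top view shows the chamber at (190,172), the cover at (262,182) and the blue-violet coupling at about (325,174), with the brass one at (324,190) and the plug at (323,210). In the scene view the coupling is at (238,247), the cover port at (267,198) and the chamber bore at (312,152).

```bash
cat > h.py <<'E'
from workcell import robot, viewer, sensors
import cv2,numpy as np
def grab(n,tag=None):
    f=viewer.grab_frame(n)
    if tag: cv2.imwrite(f"pics/{tag}.png",f["image"]); np.savez(f"pics/{tag}.npz",**{k:np.array(v) for k,v in f.items()})
    return f
def load(tag): return dict(np.load(f"pics/{tag}.npz"))
def ray(f,p):
    d=f["attitude"]@np.linalg.solve(f["mtx"],[p[0],p[1],1.]); return f["eye"],d/np.linalg.norm(d)
def plane(f,p,z):
    e,d=ray(f,p); return e+d*(z-e[2])/d[2]
def tri(*fp):
    A=np.zeros((3,3));b=np.zeros(3)
    for f,p in fp:
        e,d=ray(f,p);P=np.eye(3)-np.outer(d,d);A+=P;b+=P@e
    x=np.linalg.solve(A,b)
    r=[np.linalg.norm(np.cross(x-ray(f,p)[0],ray(f,p)[1]))*1e3 for f,p in fp]
    return x,np.round(r,1)
def pix(f,X):
    c=f["mtx"]@(f["attitude"].T@(np.asarray(X)-f["eye"])); return c[:2]/c[2]
def togo(X,yaw=None):
    """shift (tool axes) taking TCP to X; yaw = wanted world angle of tool y (mod 180); prints rotvec z"""
    s=sensors.read_state();R=s["orientation"]
    print("shift",np.round(R.T@(np.asarray(X)-s["position"]),4),end=" ")
    if yaw is not None:
        a=np.arctan2(R[1,1],R[0,1]); d=(yaw-a+np.pi/2)%np.pi-np.pi/2
        print("rz",round(-d,3),"j6",s["joint_pos"][5],end=" ")
    print()
E
python3 - <<'E'
from h import *
t=load("top");s=load("scene")
hs=cv2.cvtColor(t["image"],cv2.COLOR_BGR2HSV)
for n,p,q,z in(("coup",(325,174),(238,247),.05),("port",(262,182),(267,198),.05),("bore",(190,172),(312,152),.062),("board",(324,192),(220,244),.014)):
    print(n,plane(t,p,z),plane(s,q,z),tri((t,p),(s,q)))
f=grab("wrist","w0"); print(f["mtx"],f["eye"],f["attitude"]); togo([.455,.0,.3])
E
```

```text
coup [ 0.56654375 -0.25270683  0.05      ] [ 0.58228824 -0.26597459  0.05      ] (array([ 0.57071063, -0.25380527,  0.03098928]), array([2.6, 2.6]))
port [ 0.52841491 -0.0052648   0.05      ] [ 0.54750651 -0.02693652  0.05      ] (array([ 0.53236131, -0.00397902,  0.02475302]), array([2.2, 2.2]))
bore [0.55943214 0.2786931  0.062     ] [0.57164242 0.28117879 0.062     ] (array([0.56501073, 0.28233023, 0.05795175]), array([5.9, 5.9]))
board [ 0.49769614 -0.25493964  0.014     ] [ 0.50825522 -0.25904471  0.014     ] (array([ 0.50072916, -0.25436911,  0.00486118]), array([3., 3.]))
[[291.81175692   0.         256.42290565]
 [  0.         291.81175692 195.80794789]
 [  0.           0.           1.        ]] [0.13644952 0.64035586 0.37414924] [[ 0.32174497  0.90285718  0.28518256]
 [ 0.94682576 -0.30646141 -0.09799175]
 [-0.0010751   0.30154654 -0.95345085]]
shift [-0.4307 -0.5028 -0.0689]
```

Careful with the scale: shifts go in shares of 0.6 m and turns go in shares of pi/2 rad. That gives: -0.44 m / 0.6 = -0.7333, -0.03 m / 0.6 = -0.05.

drive_effector --rows '{"increments": [[1,-0.7333,-0.3917,-0.05,0,0,0],[1,-0.7333,-0.3917,-0.05,0,0,0],[1,-0.7333,-0.3917,-0.05,0,0,0],[1,-0.7333,-0.3917,-0.05,0,0,0],[1,-0.7333,-0.3917,-0.05,0,0,0],[1,-0.7333,-0.3917,-0.05,0,0,0],[1,-0.7333,-0.3917,-0.05,0,0,0],[1,-0.7333,-0.3917,-0.05,0,0,0],[1,-0.7333,-0.3917,-0.05,0,0,0],[1,-0.7333,-0.3917,-0.05,0,0,0],[1,-0.7333,-0.3917,-0.05,0,0,0],[1,-0.7333,-0.3917,-0.05,0,0,0]]}'

```text
t: 1.15
position: [0.5514, 0.2489, 0.2612]
orientation: [[-0.946, 0.323, -0.0], [0.323, 0.946, 0.0], [0.0, -0.0, -1.0]]
ft_force: [-0.0, 1.2, 0.1]
grip_width: 1.0
finger_force: 0.0
```

drive_effector --rows '{"increments": [[1,0,0,0,0,0,0],[1,0,0,0,0,0,0],[1,0,0,0,0,0,0],[1,0,0,0,0,0,0]]}'

```text
t: 1.48
position: [0.5495, 0.2516, 0.2609]
orientation: [[-0.947, 0.322, -0.001], [0.322, 0.947, 0.0], [0.001, -0.0, -1.0]]
ft_force: [0.3, -0.2, 0.3]
grip_width: 1.001
finger_force: 0.0
```

```bash
python3 - <<'E'
from h import *
f=grab("wrist","w1"); print(f["eye"]); s=sensors.read_state(); print(s["t"],s["position"],s["joint_pos"])
for n,X in(("bore",(.562,.28,.062)),("port",(.53,-.004,.05)),("coup",(.568,-.253,.05))): print(n,pix(f,X))
E
```

```text
[0.47629497 0.27687634 0.40480191]
1.5333 [0.54945415 0.25177276 0.26100112] [ 2.42218454e-01  1.16515077e-01  1.64945154e+00  1.31115372e-04
  1.37625982e+00 -1.00167112e+00]
bore [281.59732248 173.5971435 ]
port [ 65.5385713  216.94227043]
coup [-75.62270053 292.74800361]
```

View pics/w1.png

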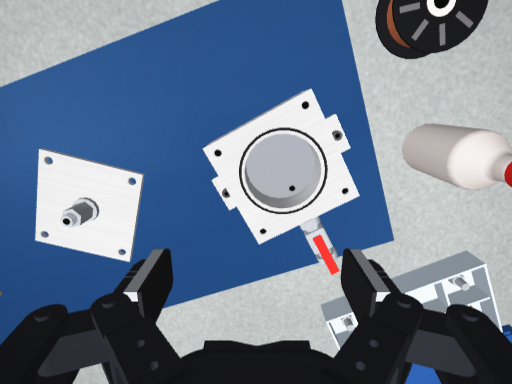

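The wrist view shows the chamber's tapped holes near (305,104), (219,152), (263,233) and (345,191), with the bore rim centred at about (283,170). The cover's holes are near (48,160), (132,181), (122,252) and (43,233), and its port top is at (70,218).

```bash
cat >> h.py <<'E'
def spot(f,p,r=9):
    """centroid of the darker blob nearest p within a window"""
    x,y=np.round(p).astype(int); g=f["image"][y-r:y+r+1,x-r:x+r+1].max(2).astype(float)
    g=cv2.GaussianBlur(g,(0,0),.6); hi=np.percentile(g,75); w=np.clip(hi-g,0,None); w[w<.35*w.max()]=0
    n,l,st,c=cv2.connectedComponentsWithStats((w>0).astype(np.uint8))
    k=max(range(1,n),key=lambda i:w[l==i].sum()-.0*i); w=w*(l==k)
    yy,xx=np.mgrid[y-r:y+r+1,x-r:x+r+1]; return np.array([(w*xx).sum(),(w*yy).sum()])/w.sum()
def square(P):
    P=np.array(P); c=P[:,:2].mean(0); d=P[:,:2]-c; a=np.arctan2(d[:,1],d[:,0])-np.pi/4
    z=np.exp(4j*a).mean(); yaw=np.angle(z)/4
    side=[np.linalg.norm(P[i,:2]-P[(i+1)%4,:2])*1e3 for i in range(4)]
    return c,yaw,np.round(side,1)
E
python3 - <<'E'
from h import *
f=load("w1")
ch=[spot(f,p) for p in((305,104),(219,152),(263,233),(345,191))]
cv=[spot(f,p) for p in((48,160),(132,181),(122,252),(43,233))]
print(np.round(ch,1).tolist(),np.round(cv,1).tolist())
print(square([plane(f,p,.062) for p in ch])); print(square([plane(f,p,.010) for p in cv]))
togo([.52,0,.26]); togo([.54,-.2,.26])
E
```

```text
[[304.9, 104.7], [217.5, 152.7], [262.5, 230.9], [344.6, 190.5]] [[47.8, 160.2], [131.4, 181.0], [121.4, 251.6], [44.2, 234.0]]
(array([0.56039022, 0.28140415]), np.float64(0.16624260490090959), array([113.8, 113.8, 113.8, 113.8]))
(array([ 5.33832774e-01, -3.21212342e-04]), np.float64(-0.5854702716167766), array([114.2, 113.8, 114.1, 114. ]))
shift [-0.053  -0.2479  0.001 ] 
shift [-0.1361 -0.4309  0.001 ]
```

Converted, -0.36 m / 0.6 = -0.6, -0.11 m / 0.6 = -0.1833.

drive_effector --rows '{"increments": [[1,-0.1833,-0.6,0,0,0,0],[1,-0.1833,-0.6,0,0,0,0],[1,-0.1833,-0.6,0,0,0,0],[1,-0.1833,-0.6,0,0,0,0],[1,-0.1833,-0.6,0,0,0,0],[1,-0.1833,-0.6,0,0,0,0],[1,-0.1833,-0.6,0,0,0,0],[1,-0.1833,-0.6,0,0,0,0],[1,-0.1833,-0.6,0,0,0,0],[1,-0.1833,-0.6,0,0,0,0],[1,-0.1833,-0.6,0,0,0,0],[1,-0.1833,-0.6,0,0,0,0]]}'

```text
t: 2.53
position: [0.5382, -0.1244, 0.2611]
orientation: [[-0.947, 0.322, -0.0], [0.322, 0.947, 0.001], [0.0, 0.001, -1.0]]
ft_force: [-0.5, 0.7, 0.3]
grip_width: 1.002
finger_force: 0.0
```

drive_effector --rows '{"increments": [[1,-0.1833,-0.6,0,0,0,0],[1,0,0,0,0,0,0]]}' --quiet true

```text
ok
```

```bash
python3 - <<'E'
from h import *
f=grab("wrist","w2"); s=sensors.read_state(); print(s["t"],s["position"],s["joint_pos"])
for n,X in(("port",(.534,0,.05)),("coup",(.568,-.253,.05))): print(n,pix(f,X))
E
```

```text
2.75 [ 0.53742655 -0.12519235  0.26119994] [-0.43586626 -0.00926128  1.78005783  0.00325751  1.37231854 -1.67086163]
port [366.60366057 127.28512478]
coup [183.61669107 219.32828976]
```

View pics/w2.png

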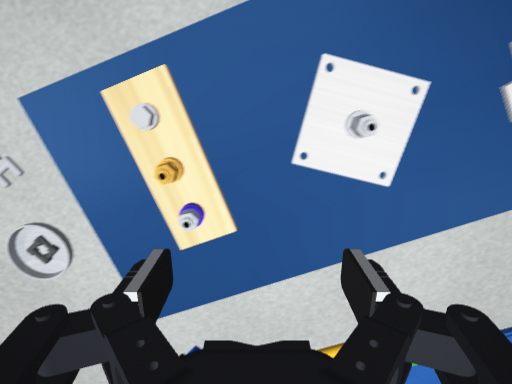

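The wrist view shows the coupling at about (190,216), the brass one at (168,170) and the plug at (144,116). The cover holes are near (330,68), (416,90), (382,176) and (304,156), and the port top is at (372,126).

```bash
python3 - <<'E'
from h import *
f=load("w2");g=load("w1")
cv=[spot(f,p) for p in((330,68),(416,90),(382,176),(304,156))]
c1=[spot(g,p) for p in((48,160),(132,181),(122,252),(43,233))]
print(square([plane(f,p,.010) for p in cv]))
for c in c1: # match by nearest on plane
    a=plane(g,c,.01); q=min(cv,key=lambda p:np.linalg.norm(plane(f,p,.01)-a)); print(tri((f,q),(g,c)))
print("port stub top",tri((f,(372.,126)),(g,(68.,220))))
X=plane(f,(190,216),.04); print(X); togo([X[0],X[1],.16])
E
```

```text
(array([0.5333885 , 0.00214058]), np.float64(-0.5859881732247685), array([114. , 114.4, 114. , 114.1]))
(array([ 0.45465884, -0.01446418,  0.01262255]), array([0.2, 0.2]))
(array([0.51728819, 0.08005403, 0.01263958]), array([0.4, 0.4]))
(array([0.61186247, 0.01726771, 0.01220972]), array([0.2, 0.2]))
(array([ 0.54915062, -0.0771513 ,  0.01235317]), array([0.2, 0.2]))
port stub top (array([0.53323977, 0.00355374, 0.05841984]), array([0.2, 0.2]))
[ 0.56942869 -0.24690255  0.04      ]
shift [-0.0705 -0.1047  0.1008]
```

Converted, -0.105 m / 0.6 = -0.175, 0.09 m / 0.6 = 0.15.

drive_effector --rows '{"increments": [[1,-0.1167,-0.175,0.15,0,0,0],[1,-0.1167,-0.175,0.15,0,0,0],[1,-0.1167,-0.175,0.15,0,0,0],[1,-0.1167,-0.175,0.15,0,0,0],[1,-0.1167,-0.175,0.15,0,0,0],[1,-0.1167,-0.175,0.15,0,0,0],[1,-0.1167,-0.175,0.15,0,0,0]]}'

```text
t: 3.33
position: [0.5714, -0.2454, 0.1718]
orientation: [[-0.947, 0.32, 0.0], [0.32, 0.947, 0.0], [-0.0, 0.0, -1.0]]
ft_force: [1.0, -0.1, 1.6]
grip_width: 0.993
finger_force: 0.0
```

```bash
python3 - <<'E'
from h import *
f=grab("wrist","w3"); s=sensors.read_state(); print(s["t"],s["position"],s["joint_pos"])
p=pix(f,(.5694,-.247,.04)); print(p); x,y=np.clip(p.astype(int),60,320)
cv2.imwrite("pics/w3c.png",cv2.resize(f["image"][y-50:y+50,x-60:x+60],None,fx=6,fy=6,interpolation=cv2.INTER_CUBIC)); print(x-60,y-50)
E
```

```text
3.3833 [ 0.57154637 -0.24553746  0.17245572] [-5.87914137e-01  2.37117867e-01  1.67913219e+00  3.48239272e-04
  1.22387304e+00 -1.83300307e+00]
[253.5166463  185.00614654]
193 135
```

View pics/w3c.png

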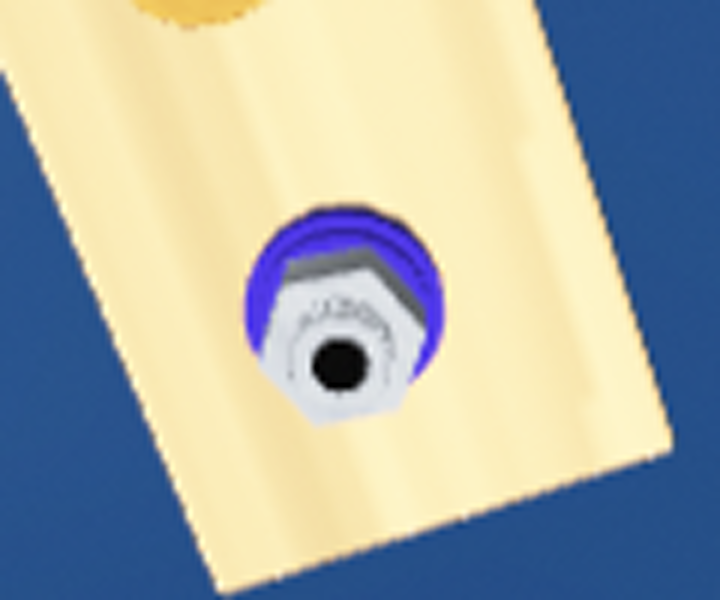

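The crop shows the dark stub bore at (340,364) and the hexagon top with corners near (282,281), (372,264), (426,332), (405,408), (320,425) and (258,352). The violet collar is centred near (345,304).

```bash
python3 - <<'E'
from h import *
f=load("w3");g=load("w2")
u=lambda p:(np.array(p)+.5)/6-.5+[193,135]
V=np.array([plane(f,u(p),.048) for p in((282,281),(372,264),(426,332),(405,408),(320,425),(258,352))])
c=V.mean(0);d=V-c;a=np.arctan2(d[:,1],d[:,0]); print("hex c",c,"R",np.linalg.norm(d[:,:2],axis=1)*1e3)
v=np.angle(np.exp(6j*a).mean())/6; print("vertex ang",np.degrees(v),"normals",np.degrees(v)+30,"mod60", np.degrees(a)%60)
b3=u((340,364)); im=g["image"][205:240,170:210].max(2); k=np.unravel_index(im.argmin(),im.shape); b2=spot(g,(170+k[1],205+k[0]),3)
print(b3,b2,im.min(),plane(f,b3,.056),plane(g,b2,.056),tri((f,b3),(g,b2)))
print("collar",plane(f,u((345,304)),.023))
s=sensors.read_state();R=s["orientation"];print("tool y ang",np.degrees(np.arctan2(R[1,1],R[0,1])),s["position"])
for k in range(6):
    ang=v+np.pi/6+k*np.pi/3
    togo([c[0],c[1],.12],ang) if k<3 else None
E
```

```text
hex c [ 0.57276583 -0.25173306  0.048     ] R [14.25231742 13.95215143 13.25291031 14.54529348 14.22039765 13.80043437]
vertex ang 22.161128740686543 normals 52.16112874068654 mod60 [24.28229503 22.52412315 20.2665412  23.73694042 25.21066803 16.72037766]
[249.25 195.25] [186.06226752 224.53784235] 11 [ 0.57335974 -0.25240597  0.056     ] [ 0.57398417 -0.25062302  0.056     ] (array([ 0.57562774, -0.25318702,  0.04953684]), array([0.4, 0.4]))
collar [ 0.57291669 -0.25211891  0.023     ]
tool y ang 71.3315682228097 [ 0.57154637 -0.24553746  0.17245572]
shift [-0.0031 -0.0055  0.0525] rz 0.335 j6 -1.8330030740417838 
shift [-0.0031 -0.0055  0.0525] rz -0.713 j6 -1.8330030740417838 
shift [-0.0031 -0.0055  0.0525] rz 1.382 j6 -1.8330030740417838
```

Converted, 0.08 m / 0.6 = 0.1333, 0.03 m / 0.6 = 0.05, 0.335 rad / 1.5708 = 0.2133.

drive_effector --rows '{"increments": [[0.6,-0.005,-0.0092,0.05,0,0,0.0764],[0.6,-0.005,-0.0092,0.1,0,0,0.1528],[0.6,-0.005,-0.0092,0.1333,0,0,0.2133],[0.6,-0.005,-0.0092,0.1333,0,0,0.2133],[0.6,-0.005,-0.0092,0.1333,0,0,0.2133]]}'

```text
t: 3.8
position: [0.5719, -0.2522, 0.0917]
orientation: [[-0.79, 0.613, -0.0], [0.613, 0.79, 0.0], [0.0, 0.0, -1.0]]
ft_force: [0.8, -0.8, 0.8]
grip_width: 0.598
finger_force: 0.0
```

```bash
python3 - <<'E'
from h import *
s=sensors.read_state();R=s["orientation"];print(np.degrees(np.arctan2(R[1,1],R[0,1])),s["joint_pos"][5]);togo([.5728,-.252,.030])
f=grab("wrist","w4");print(plane(f,(256,190),.03))
b=pix(f,(.573,-.252,.056)); im=f["image"]; x,y=b.astype(int); print(b); cv2.imwrite("pics/w4c.png",cv2.resize(im[y-60:y+60,x-80:x+80],None,fx=4,fy=4))
E
```

```text
52.21521478918546 -1.5079606363235207
shift [-0.0006  0.0008  0.0617] 
[ 0.55838201 -0.24163157  0.03      ]
[257.09622272 226.71319427]
```

View pics/w4c.png

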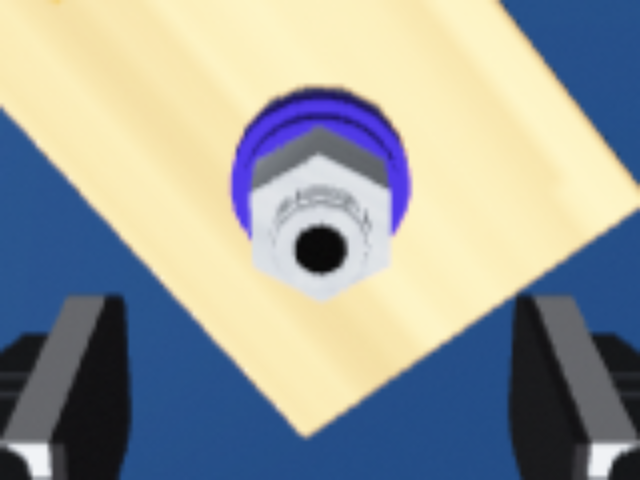

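The flats stand vertical and the stub at (320,249) lies midway between the fingers (125 and 515), so the gripper is aligned. I'll descend and grip.

Converted, 0.0615 m / 0.6 = 0.1025, 0.05 m / 0.6 = 0.0833.

drive_effector --rows '{"increments": [[0.6,-0.0017,0,0.05,0,0,0],[0.6,-0.0017,0,0.0833,0,0,0],[0.6,-0.0017,0,0.1025,0,0,0],[0.6,-0.0017,0,0.1025,0,0,0],[0.25,-0.0017,0,0.1025,0,0,0],[0,-0.0017,0,0.1025,0,0,0],[0,-0.0017,0,0.1025,0,0,0],[0,-0.0017,0,0.1025,0,0,0],[0,-0.0017,0,0.1025,0,0,0]]}' --squeeze 50

```text
t: 4.6
position: [0.5742, -0.2553, 0.0324]
orientation: [[-0.788, 0.616, 0.004], [0.616, 0.788, -0.002], [-0.004, 0.0, -1.0]]
ft_force: [-0.4, 0.5, 6.2]
grip_width: 0.265
finger_force: 50.3
```

drive_effector --rows '{"increments": [[0,0,0,0,0,0,0],[0,0,0,0,0,0,0]]}' --squeeze 50

```text
t: 4.77
position: [0.5742, -0.2553, 0.0324]
orientation: [[-0.788, 0.616, 0.004], [0.616, 0.788, -0.002], [-0.004, 0.0, -1.0]]
ft_force: [0.8, 0.6, 6.4]
grip_width: 0.267
finger_force: 50.3
```

drive_effector --rows '{"increments": [[0,0,0,-0.0333,0,0,0],[0,0,0,-0.1,0,0,0],[0,0,0,-0.1667,0,0,0],[0,0,0,-0.1667,0,0,0],[0,0,0,-0.1667,0,0,0]]}'

```text
t: 5.18
position: [0.5744, -0.2556, 0.1337]
orientation: [[-0.788, 0.616, 0.006], [0.616, 0.788, -0.004], [-0.007, 0.0, -1.0]]
ft_force: [0.3, -0.1, -2.5]
grip_width: 0.267
finger_force: 49.5
```

```bash
python3 -c "
from h import *
R=sensors.read_state()['orientation'];togo([.5605,.2815,.14])"
```

```text
shift [ 0.3417  0.4146 -0.0086]
```

Converted, 0.4146 m / 0.6 = 0.691, 0.3417 m / 0.6 = 0.5695.

drive_effector --rows '{"increments": [[0,0.5695,0.691,-0.0333,0,0,0],[0,0.5695,0.691,-0.0333,0,0,0],[0,0.5695,0.691,-0.0333,0,0,0],[0,0.5695,0.691,-0.0333,0,0,0],[0,0.5695,0.691,-0.0333,0,0,0],[0,0.5695,0.691,-0.0333,0,0,0],[0,0.5695,0.691,-0.0333,0,0,0],[0,0.5695,0.691,-0.0333,0,0,0],[0,0.5695,0.691,-0.0333,0,0,0],[0,0.5695,0.691,-0.0333,0,0,0],[0,0.5695,0.691,-0.0333,0,0,0],[0,0.5695,0.691,-0.0333,0,0,0]]}'

```text
t: 6.18
position: [0.558, 0.2469, 0.1464]
orientation: [[-0.788, 0.616, -0.003], [0.616, 0.788, -0.001], [0.002, -0.003, -1.0]]
ft_force: [1.3, -0.5, -1.4]
grip_width: 0.268
finger_force: 49.5
```

drive_effector --rows '{"increments": [[0,0,0,0,0,0,0],[0,0,0,0,0,0,0],[0,0,0,0,0,0,0]]}'

```text
t: 6.43
position: [0.5587, 0.2448, 0.1466]
orientation: [[-0.788, 0.616, -0.003], [0.616, 0.788, -0.001], [0.002, -0.003, -1.0]]
ft_force: [0.4, -0.5, -1.2]
grip_width: 0.263
finger_force: 49.7
```

```bash
python3 - <<'E'
from h import *
s=sensors.read_state();print(s["position"],s["joint_pos"]);togo([.5605,.2815,.14])
f=grab("wrist","w5"); cv2.imwrite("pics/w5s.png",f["image"])
E
```

```text
[0.55866579 0.2447709  0.14662986] [ 2.27457945e-01  2.42619250e-01  1.72356762e+00 -4.84431932e-04
  1.17855163e+00 -6.79846013e-01]
shift [0.0212 0.0301 0.0066]
```

View pics/w5s.png

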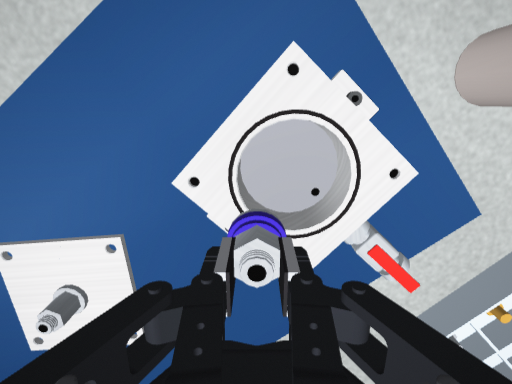

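The coupling is held upright between the pads, its stub at (257,273). Chamber holes show at (293,69), (194,181) and (394,173), with the bore rim centred near (294,172).

```bash
python3 - <<'E'
from h import *
f=load("w5"); ps=[spot(f,p) for p in((293,69),(194,181),(394,173))]; P=[plane(f,p,.062) for p in ps]
c=(P[1]+P[2])/2; d=P[2]-P[1]; print(np.round(ps,1).tolist(),c,np.linalg.norm(d)*1e3,"exp161.2; yaw",(np.degrees(np.arctan2(d[1],d[0]))+45)%90, np.linalg.norm(P[0]-P[1])*1e3)
g=load("w1"); q=[spot(g,p) for p in((305,104),(219,152),(263,233),(345,191))]
for p,X in zip(ps,P):
    k=min(q,key=lambda k:np.linalg.norm(plane(g,k,.062)-X)); print(tri((f,p),(g,k)))
s=sensors.read_state();R=s["orientation"];b=spot(f,(257,273),9);print(b)
X=plane(f,b,s["position"][2]+.026);print("stub in tool",R.T@(X-s["position"]))
togo([c[0],c[1],.13]); togo([.5604,.2814,.13])
E
```

```text
[[292.8, 69.1], [193.9, 181.3], [393.6, 173.1]] [0.56028777 0.28140236 0.062     ] 160.5452250793206 exp161.2; yaw 9.500633930202639 113.61556254094383
(array([0.49487946, 0.32838071, 0.0603179 ]), array([0., 0.]))
(array([0.5137471 , 0.21584848, 0.06142978]), array([0., 0.]))
(array([0.60771731, 0.34720189, 0.06026389]), array([0., 0.]))
[256.32027395 272.82247837]
stub in tool [ 0.00393366  0.00063697 -0.02599601]
shift [0.022  0.0302 0.0169] 
shift [0.0219 0.0302 0.0169]
```

Converted, 0.105 m / 0.6 = 0.175, 0.018 m / 0.6 = 0.03.

drive_effector --rows '{"increments": [[0,0.03,0.05,0,0,0,0],[0,0.03,0.05,0.05,0,0,0],[0,0.03,0.05,0.0833,0,0,0],[0,0.03,0.05,0.125,0,0,0],[0,0.03,0.05,0.1583,0,0,0],[0,0.03,0.05,0.175,0,0,0],[0,0.03,0.05,0.175,0,0,0],[0,0.03,0.05,0.175,0,0,0]]}'

```text
t: 7.15
position: [0.5643, 0.2789, 0.0434]
orientation: [[-0.787, 0.617, -0.001], [0.617, 0.787, -0.0], [0.0, -0.001, -1.0]]
ft_force: [0.1, 0.4, -0.7]
grip_width: 0.264
finger_force: 49.8
```

```bash
python3 -c "
from h import *
togo([.5603,.2814,.0364]); print(sensors.read_state()['ft_force'])"
```

```text
shift [ 0.0047 -0.0005  0.007 ] 
[ 0.07831901  0.41624384 -0.73430896]
```

Now lower the last 7 mm in small steps, watching the force.

Converted, 0.0055 m / 0.6 = 0.0092, 0.003 m / 0.6 = 0.005.

drive_effector --rows '{"increments": [[0,0,0,0.005,0,0,0],[0,0,0,0.0092,0,0,0],[0,0,0,0.0092,0,0,0],[0,0,0,0.0092,0,0,0]]}'

```text
t: 7.48
position: [0.5644, 0.28, 0.0386]
orientation: [[-0.788, 0.616, 0.001], [0.616, 0.788, 0.0], [-0.001, 0.001, -1.0]]
ft_force: [0.0, 0.6, -1.4]
grip_width: 0.263
finger_force: 49.8
```

drive_effector --rows '{"increments": [[0,0,0,0.0017,0,0,0],[0,0,0,0.0017,0,0,0],[0,0,0,0.0017,0,0,0]]}'

```text
t: 7.73
position: [0.5641, 0.28, 0.037]
orientation: [[-0.788, 0.616, 0.0], [0.616, 0.788, 0.0], [-0.0, 0.0, -1.0]]
ft_force: [-0.4, -0.4, -1.6]
grip_width: 0.265
finger_force: 49.8
```

Converted, 0.001 m / 0.6 = 0.0017.

drive_effector --rows '{"increments": [[0,0,0,0.0017,0,0,0],[0,0,0,0.0017,0,0,0],[0,0,0,0.0017,0,0,0]]}'

```text
t: 7.98
position: [0.5643, 0.2801, 0.0364]
orientation: [[-0.788, 0.616, 0.0], [0.616, 0.788, 0.0], [-0.0, 0.0, -1.0]]
ft_force: [-1.5, -0.0, 3.0]
grip_width: 0.267
finger_force: 50.2
```

drive_effector --rows '{"increments": [[0,0,0,0.0017,0,0,0],[0,0,0,0.0017,0,0,0],[0,0,0,0.0017,0,0,0]]}'

```text
t: 8.23
position: [0.5643, 0.2801, 0.0364]
orientation: [[-0.788, 0.616, -0.0], [0.616, 0.788, -0.0], [0.0, -0.0, -1.0]]
ft_force: [-4.6, -1.6, 9.1]
grip_width: 0.271
finger_force: 51.1
```

Contact is at exactly the expected height. I'll relieve the push, release with a narrow opening and rise.

Converted, -0.001 m / 0.6 = -0.0017.

drive_effector --rows '{"increments": [[0,0,0,-0.0017,0,0,0],[0.3,0,0,-0.0017,0,0,0],[0.4,0,0,-0.0017,0,0,0],[0.45,0,0,-0.0017,0,0,0],[0.45,0,0,-0.0017,0,0,0]]}'

```text
t: 8.65
position: [0.564, 0.2798, 0.0356]
orientation: [[-0.788, 0.616, -0.0], [0.616, 0.788, -0.0], [0.0, -0.0, -1.0]]
ft_force: [-0.2, -0.2, -0.1]
grip_width: 0.448
finger_force: 0.0
```

drive_effector --rows '{"increments": [[0.45,0,0,-0.025,0,0,0],[0.45,0,0,-0.0583,0,0,0],[0.45,0,0,-0.1083,0,0,0],[0.45,0,0,-0.175,0,0,0],[0.45,0,0,-0.2333,0,0,0],[0.45,0,0,-0.2333,0,0,0]]}'

```text
t: 9.15
position: [0.5688, 0.2815, 0.1867]
orientation: [[-0.788, 0.616, 0.016], [0.616, 0.788, 0.005], [-0.01, 0.013, -1.0]]
ft_force: [1.2, 0.5, 0.3]
grip_width: 0.455
finger_force: 0.0
```

drive_effector --rows '{"increments": [[0.6,0.05,-0.1333,-0.0333,0,0,0],[0.6,0.05,-0.1333,-0.0333,0,0,0],[0.6,0.05,-0.1333,-0.0333,0,0,0],[0.6,0.05,-0.1333,-0.0333,0,0,0]]}' --quiet true

```text
ok
```

```bash
python3 - <<'E'
from h import *
f=grab("wrist","w6"); cv2.imwrite("pics/w6.png",f["image"]); s=sensors.read_state(); print(s["position"],s["joint_pos"][5])
togo([.5334,.001,.17]); R=s["orientation"];a=np.arctan2(R[1,1],R[0,1])
for k in range(3):
    togo([.5334,.001,.17],-.586+np.pi/2+k*np.pi/3)
E
```

```text
[0.49125956 0.23534494 0.19715833] -0.6681605866779007
shift [-0.1776 -0.1586  0.0271] 
shift [-0.1776 -0.1586  0.0271] rz -0.078 j6 -0.6681605866779007 
shift [-0.1776 -0.1586  0.0271] rz -1.125 j6 -0.6681605866779007 
shift [-0.1776 -0.1586  0.0271] rz 0.969 j6 -0.6681605866779007
```

View pics/w6.png

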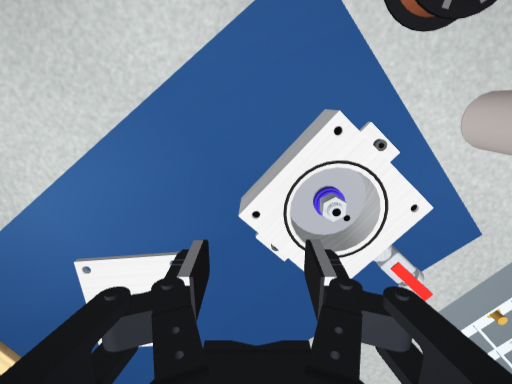

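The coupling stands upright on the chamber floor, violet collar at (330,201) and stub at (336,212). Next, a closer look over the cover's port.

Converted, -0.177 m / 0.6 = -0.295, -0.158 m / 0.6 = -0.2633, -0.078 rad / 1.5708 = -0.0497.

drive_effector --rows '{"increments": [[0.6,-0.295,-0.2633,0.05,0,0,-0.0497],[0.6,-0.295,-0.2633,0.05,0,0,-0.0497],[0.6,-0.295,-0.2633,0.05,0,0,-0.0497],[0.6,-0.295,-0.2633,0.05,0,0,-0.0497],[0.6,-0.295,-0.2633,0.05,0,0,-0.0497],[0.6,-0.295,-0.2633,0.05,0,0,-0.0497],[0.6,-0.295,-0.2633,0.05,0,0,-0.0497],[0.6,-0.295,-0.2633,0.05,0,0,-0.0497],[0.6,-0.295,-0.2633,0.05,0,0,-0.0497]]}'

```text
t: 10.28
position: [0.5341, 0.002, 0.1662]
orientation: [[-0.833, 0.553, 0.001], [0.553, 0.833, 0.0], [-0.0, 0.001, -1.0]]
ft_force: [-0.2, 0.4, 0.4]
grip_width: 0.597
finger_force: 0.0
```

```bash
python3 - <<'E'
from h import *
f=grab("wrist","w7"); s=sensors.read_state(); print(s["position"],s["joint_pos"][5])
h=np.radians(-33.57)+np.pi/4+np.arange(4)*np.pi/2
for a in h: print(pix(f,np.array([.5334,.001,.01])+.0806*np.array([np.cos(a),np.sin(a),0])))
p=pix(f,(.5334,.001,.05)); x,y=p.astype(int); print(p,x-80,y-60)
cv2.imwrite("pics/w7c.png",cv2.resize(f["image"][y-60:y+60,x-80:x+80],None,fx=5,fy=5,interpolation=cv2.INTER_CUBIC))
E
```

```text
[0.5338727  0.00261122 0.16615475] -1.1938749405843057
[305.5678283  229.60884557]
[311.4947365  125.10751087]
[197.66636704 124.97358449]
[203.73454952 229.54401508]
[254.43247299 191.01646832] 174 131
```

View pics/w7c.png

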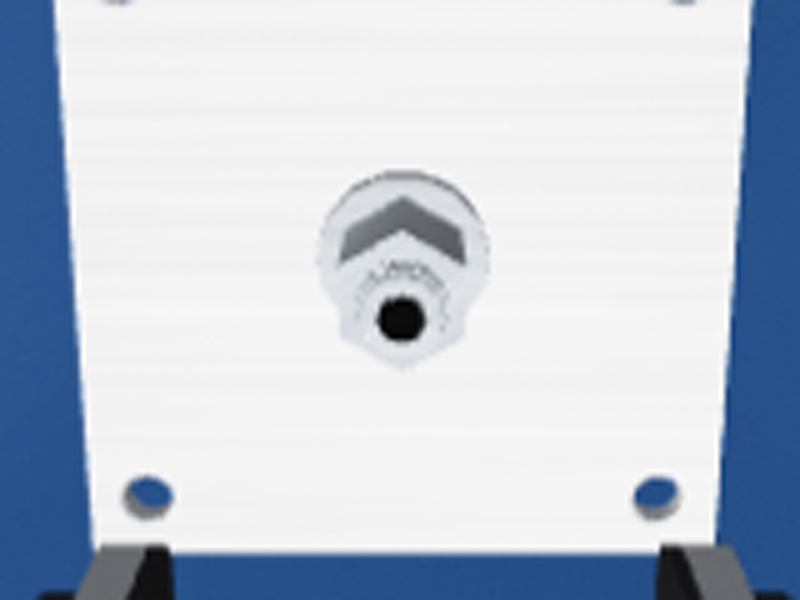

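The port hexagon's flats stand vertical in the crop, stub bore at (402,319), so the tool's y axis is already across two flats. The port lies slightly left of the finger midline (415).

```bash
python3 - <<'E'
from h import *
f=load("w7"); H=[spot(f,p,6) for p in((305,228.5),(311,126),(198,126),(203.5,228.5))]
print(np.round(H,1).tolist()); c,yaw,sd=square([plane(f,p,.0105) for p in H]); print(c,np.degrees(yaw),sd)
b=np.array([174+402.5/5-.5,131+319.5/5-.5]); print("stub",plane(f,b,.057))
g=load("w2"); im=g["image"][110:145,355:390].max(2);k=np.unravel_index(im.argmin(),im.shape); b2=spot(g,(355+k[1],110+k[0]),3)
print(b2,tri((f,b),(g,b2)))
togo([c[0],c[1],.0173],np.radians(90)+yaw); 
E
```

```text
[[304.7, 230.3], [310.6, 125.7], [196.7, 125.6], [202.8, 230.4]]
[ 5.33425116e-01 -1.43280277e-04] -33.561527417096855 [114.1 114.  114.2 114. ]
stub [5.34131714e-01 8.66303488e-05 5.70000000e-02]
[371.24578562 126.84126279] (array([0.5327512 , 0.00110075, 0.06266854]), array([0.1, 0.1]))
shift [-0.0011 -0.0026  0.1489] rz 0.001 j6 -1.1938749405843057
```

Converted, 0.144 m / 0.6 = 0.24, 0.03 m / 0.6 = 0.05.

drive_effector --rows '{"increments": [[0.6,-0.0017,-0.0042,0.05,0,0,0],[0.6,-0.0017,-0.0042,0.1167,0,0,0],[0.6,-0.0017,-0.0042,0.1833,0,0,0],[0.6,-0.0017,-0.0042,0.225,0,0,0],[0.6,-0.0017,-0.0042,0.24,0,0,0],[0.6,-0.0017,-0.0042,0.24,0,0,0],[0.6,-0.0017,-0.0042,0.24,0,0,0]]}' --squeeze 100

```text
t: 10.92
position: [0.5337, -0.0002, 0.023]
orientation: [[-0.834, 0.552, 0.001], [0.552, 0.834, -0.0], [-0.001, 0.001, -1.0]]
ft_force: [-0.1, -0.4, -0.2]
grip_width: 0.598
finger_force: 0.0
```

```bash
python3 -c "
from h import *
togo([.5334,-.0001,.0213],np.radians(90-33.56)); print(sensors.read_state()['ft_force'])"
```

```text
shift [ 0.0003 -0.0001  0.0017] rz 0.001 j6 -1.1993297808620587 
[-0.09271867 -0.42637916 -0.17662797]
```

Converted, 0.001 m / 0.6 = 0.0017.

drive_effector --rows '{"increments": [[0.35,0,0,0.0017,0,0,0],[0.2,0,0,0.0017,0,0,0],[0,0,0,0.0017,0,0,0],[0,0,0,0.0017,0,0,0],[0,0,0,0.0017,0,0,0],[0,0,0,0.0017,0,0,0],[0,0,0,0.0017,0,0,0]]}' --squeeze 100

```text
t: 11.5
position: [0.5345, -0.0009, 0.0234]
orientation: [[-0.833, 0.553, 0.004], [0.553, 0.833, -0.0], [-0.004, 0.002, -1.0]]
ft_force: [-0.6, 2.0, 6.1]
grip_width: 0.251
finger_force: 98.7
```

drive_effector --rows '{"increments": [[0,0,0,-0.0167,0,0,0],[0,0,0,-0.05,0,0,0],[0,0,0,-0.1167,0,0,0],[0,0,0,-0.1833,0,0,0],[0,0,0,-0.2167,0,0,0],[0,0,0,-0.2167,0,0,0],[0,0,0,-0.2167,0,0,0]]}'

```text
t: 12.08
position: [0.5325, -0.0008, 0.1514]
orientation: [[-0.833, 0.553, 0.001], [0.553, 0.833, -0.0], [-0.001, 0.0, -1.0]]
ft_force: [-1.9, 0.1, -6.9]
grip_width: 0.259
finger_force: 99.8
```

```bash
python3 -c "
from h import *
s=sensors.read_state();print(s['ft_force'],s['wrist_torque'],s['joint_pos']); togo([.5603,.2814,.155],np.radians(99.52)); togo([.5603,.2814,.155],np.radians(9.52))"
```

```text
[-1.92524972  0.10934359 -6.92022376] [-0.04105134  0.07691759  0.00151958] [-2.14466801e-01  5.86734400e-02  1.92121268e+00 -6.93046504e-05
  1.16034109e+00 -1.19940573e+00]
shift [ 0.1329  0.2505 -0.0037] rz -0.752 j6 -1.1994057251245047 
shift [ 0.1329  0.2505 -0.0037] rz 0.819 j6 -1.1994057251245047
```

Converted, 0.2505 m / 0.6 = 0.4175, 0.133 m / 0.6 = 0.2217, -0.752 rad / 1.5708 = -0.4787.

drive_effector --rows '{"increments": [[0,0.0333,0.0583,0,0,0,-0.0637],[0,0.0667,0.1167,0,0,0,-0.1273],[0,0.0917,0.175,0,0,0,-0.191],[0,0.125,0.2333,0,0,0,-0.2546],[0,0.1583,0.2917,0,0,0,-0.3183],[0,0.1917,0.35,0,0,0,-0.382],[0,0.2083,0.3917,0,0,0,-0.4456],[0,0.2217,0.4175,0,0,0,-0.4787],[0,0.2217,0.4175,0,0,0,-0.4787],[0,0.2217,0.4175,0,0,0,-0.4787],[0,0.2217,0.4175,0,0,0,-0.4787]]}'

```text
t: 13.0
position: [0.5586, 0.2805, 0.1478]
orientation: [[-0.986, -0.165, -0.005], [-0.165, 0.986, -0.002], [0.005, -0.001, -1.0]]
ft_force: [-0.3, 0.0, -6.2]
grip_width: 0.255
finger_force: 100.5
```

```bash
python3 - <<'E'
from h import *
s=sensors.read_state();print(s['position'],s['joint_pos'],s["ft_force"]);togo([.5603,.2814,.1],np.radians(99.52))
f=grab("wrist","w8"); grab("top","t8"); grab("scene","s8")
E
```

```text
[0.55855305 0.28045644 0.14782523] [ 2.84380674e-01  2.75443880e-01  1.68131239e+00 -4.96859877e-04
  1.19037013e+00 -1.45167680e+00] [-0.27659141  0.04313925 -6.16566301]
shift [-0.0021  0.0007  0.0478] rz -0.001 j6 -1.4516767970665605
```

View pics/w8.png

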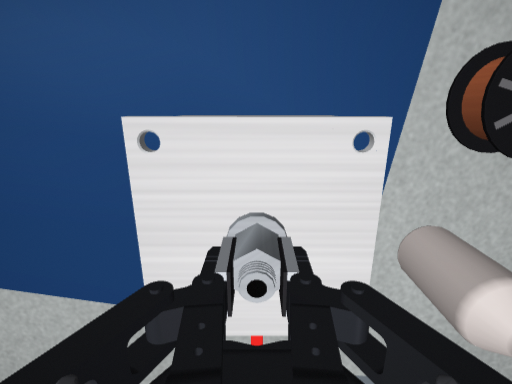

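The cover hangs level in the grip. Its two camera-side holes are at (148,141) and (363,141), and the port stub is centred at (257,288).

```bash
cat >> h.py <<'E'
def cover(f,p0,p1,zt,r=13):
    a,b=[plane(f,spot(f,p,r),zt) for p in(p0,p1)]; d=(b-a)[:2]; n=np.linalg.norm(d); u=d/n
    s=sensors.read_state(); v=np.array([-u[1],u[0]]); v*=np.sign(v@(s["position"][:2]-a[:2]))
    c=(a+b)[:2]/2+v*.057; print("holes gap",n*1e3,"yaw",np.degrees(np.arctan2(u[1],u[0]))%90,"centre",c,"in tool",s["orientation"].T@np.r_[c-s["position"][:2],0]); return c
E
python3 - <<'E'
from h import *
f=load("w8"); 
for z in(.1344,): cover(f,(148,141),(363,141),z)
print(spot(f,(148,141),13),spot(f,(363,141),13))
t0,t8,s0,s8=load("top"),load("t8"),load("scene"),load("s8")
def white(f,box):
    x,y,w,h=box; g=cv2.cvtColor(f["image"][y:y+h,x:x+w],cv2.COLOR_BGR2HSV); m=((g[...,1]<45)&(g[...,2]>170)).astype(np.uint8)
    n,l,st,c=cv2.connectedComponentsWithStats(m); k=1+st[1:,4].argmax(); cs,_=cv2.findContours((l==k).astype(np.uint8),0,2); r=cv2.minAreaRect(max(cs,key=len)); return np.array(r[0])+[x,y],r[1],r[2],st[k,4]
print("cham top0",white(t0,(160,145,60,55)),"scene0",white(s0,(280,130,60,60)))
print("cov t8",white(t8,(160,140,70,65)))
E
```

```text
holes gap 114.66223628779035 yaw 9.633916962504983 centre [0.55722269 0.28056962] in tool [2.52781101e-03 7.09188804e-04 4.67264336e-06]
[148.38287026 141.04171222] [362.86366883 140.73620243]
cham top0 (array([203.14706421, 163.08823776]), (1.212678074836731, 4.123105525970459), 75.96376037597656, np.int32(6)) scene0 (array([308.96389008, 151.68655777]), (41.108070373535156, 22.707616806030273), 10.954063415527344, np.int32(416))
cov t8 (array([199. , 177.5]), (10.804409980773926, 6.345447540283203), 30.963754653930664, np.int32(27))
```

Careful with the scale: shifts go in shares of 0.6 m and turns go in shares of pi/2 rad. That gives: 0.043 m / 0.6 = 0.0717, 0.037 m / 0.6 = 0.0617.

drive_effector --rows '{"increments": [[0,-0.005,0,0.0167,0,0,0],[0,-0.005,0,0.0417,0,0,0],[0,-0.005,0,0.0617,0,0,0],[0,-0.005,0,0.0717,0,0,0],[0,-0.005,0,0.0717,0,0,0],[0,-0.005,0,0.0717,0,0,0],[0,-0.005,0,0.0717,0,0,0]]}'

```text
t: 13.73
position: [0.5639, 0.2821, 0.1086]
orientation: [[-0.986, -0.165, 0.001], [-0.165, 0.986, 0.0], [-0.001, 0.0, -1.0]]
ft_force: [0.7, -0.6, -6.3]
grip_width: 0.258
finger_force: 100.5
```

```bash
python3 - <<'E'
from h import *
s=sensors.read_state();f=grab("wrist","w9");z=s["position"][2];print(s["position"],s["ft_force"])
c=cover(f,(148,141),(363,141),z-.0134); togo([.5603-c[0]+s["position"][0],.2814-c[1]+s["position"][1],.0934])
A=[cv2.resize(f["image"][y-25:y+25,x-30:x+30],None,fx=6,fy=6,interpolation=cv2.INTER_CUBIC) for x,y in((148,141),(363,141))]
cv2.imwrite("pics/w9c.png",np.hstack(A))
E
```

```text
[0.56390196 0.28211596 0.10863651] [ 0.73051705 -0.59542931 -6.28904452]
holes gap 119.73048261514882 yaw 9.78400024120603 centre [0.56265112 0.28241366] in tool [ 1.30626486e-03  4.41602881e-04 -2.29947693e-06]
shift [ 0.0026 -0.0007  0.0155]
```

View pics/w9c.png

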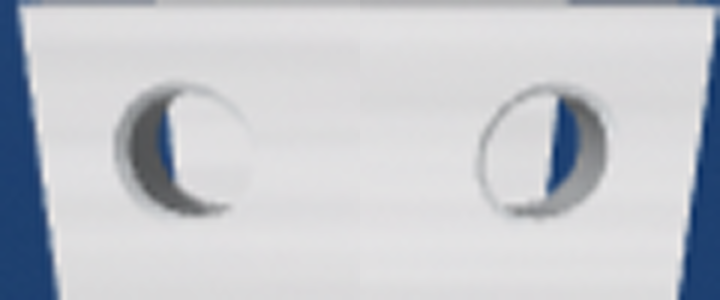

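My picture budget is used up, and by my count I went one over, so from here I measure numerically. I'll lower to just over 10 mm, then compare where the tapped holes appear through the cover holes.

Converted, 0.013 m / 0.6 = 0.0217, 0.001 m / 0.6 = 0.0017.

drive_effector --rows '{"increments": [[0,0.0017,0,0.0083,0,0,0],[0,0.0017,0,0.0167,0,0,0],[0,0.0017,0,0.0217,0,0,0],[0,0.0017,0,0.0217,0,0,0],[0,0.0017,0,0.0217,0,0,0],[0,0.0017,0,0.0217,0,0,0]]}'

```text
t: 14.28
position: [0.5624, 0.2819, 0.0949]
orientation: [[-0.986, -0.165, 0.0], [-0.165, 0.986, 0.0], [-0.0, 0.0, -1.0]]
ft_force: [0.7, 0.3, -5.2]
grip_width: 0.258
finger_force: 100.6
```

```bash
python3 - <<'E'
from h import *
s=sensors.read_state();f=grab("wrist","wA");grab("top","tA");grab("scene","sA");print(s["position"],s["ft_force"],s["orientation"][2])
for x0 in(148,363):
    g=f["image"][128:155,x0-13:x0+14].max(2); print("\n".join(" ".join("%3d"%v for v in r) for r in g[::1,::1]));print()
g=f["image"][100:124,(200,256,310)].max(2);print(g.T)
E
```

```text
[0.5623645  0.28188507 0.09491433] [ 0.67008441  0.28078776 -5.23161368] [-1.09619519e-04  1.85332500e-05 -9.99999994e-01]
222 222 222 222 221 222 222 222 222 222 222 222 222 222 222 222 222 222 222 222 222 222 222 223 222 222 223
222 223 222 223 222 223 223 223 223 222 215 208 208 210 217 218 223 224 222 223 223 223 223 223 224 223 223
224 223 223 224 224 224 224 222 204 188 185 183 185 188 195 197 203 210 220 225 224 225 224 223 224 223 224
224 224 224 224 224 223 202 182 172 166 158 149 154 186 206 201 198 196 203 215 223 224 224 224 224 223 224
224 225 224 225 223 201 168 156 138 130 116 137 204 214 221 217 185 171 168 188 213 220 223 224 224 224 224
224 224 224 223 192 169 154 136 104  99 101 181 223 223 222 211 170 162 123 124 162 211 220 224 224 224 224
224 224 224 212 163 156 134 104  93  96 150 215 223 222 222 207 168 163  94  87  79 153 213 222 225 224 224
224 224 222 185 156 142 103  92  9
[... 4647 characters left out ...]
146 152 144 148 151 155 159 186 200 219 226 226 226 226 226 226 225 225
227 227 227 227 227 226 223 216 210 205 209 204 189 194 209 210 218 223 226 226 226 226 226 226 226 226 226
228 228 228 227 227 227 227 226 225 225 226 226 221 222 226 226 226 226 226 227 227 226 227 227 226 226 227
228 229 228 228 228 228 228 228 228 228 227 228 227 227 227 227 227 227 227 227 227 227 227 227 227 227 227

[[121 120 120 120 119 119 120 119 120 120 119 131 136 170 214 224 199 216
  228 228 229 228 226 224]
 [121 121 120 122 122 121 120 121 120 121 120 129 134 168 213 224 186 212
  228 228 229 229 228 226]
 [120 119 118 119 120 118 119 119 118 120 119 130 134 169 214 225 186 212
  228 228 229 229 229 227]]
```

```bash
cat > fit.py <<'E'
from h import *
from scipy.optimize import least_squares
f=load("wA"); zc=.0949-.0134
L=[(15.6,4),(15.35,5),(15.25,6),(15.3,7),(15.5,8),(15.6,9),(16,10),(16.65,11),(17.4,12),(20,13.6),(21,14.3),(22,14.65),(23,14.9)]
Rr=[(8.7,5),(8.45,6),(8.3,7),(8.25,8),(7.85,9),(7.6,10),(7.3,11),(6.6,12),(5.5,13),(4.45,14),(3.3,15)]
s=sensors.read_state();R=s["orientation"]
def circ(pts,x0):
    P=np.array([(R.T@(plane(f,(c+x0,r+128),.062)-s["position"]))[:2] for c,r in pts])*1e3
    q=least_squares(lambda v:np.hypot(*(P-v[:2]).T)-v[2],[*P.mean(0),5]); return q.x,np.abs(q.fun).max()
T=[circ(L,135),circ(Rr,350)]; print("tapped",T)
C=[(R.T@(plane(f,p,zc)-s["position"]))[:2]*1e3 for p in((148.2,140.6),(363.1,140.7))]; print("cover",C)
print("mid tapped-mid cover",(T[0][0]+T[1][0])[:2]/2-(C[0]+C[1])/2, "gaps",np.linalg.norm((T[0][0]-T[1][0])[:2]),np.linalg.norm(C[0]-C[1]))
E
python3 fit.py
```

```text
tapped [(array([ 59.3658159 , -58.14006374,   4.51720776]), np.float64(0.17106224550842075)), (array([59.77570392, 55.53247162,  5.90892424]), np.float64(0.12079390396503165))]
cover [array([ 58.49698607, -57.10417332]), array([58.57635875, 57.51956966])]
mid tapped-mid cover [ 1.0340875  -1.51149423] gaps 113.67327435130652 114.623770469063
```

```bash
cat >> fit.py <<'E'
def pl(pts,x0,z): return np.array([(R.T@(plane(f,(c+x0,r+128),z)-s["position"]))[:2] for c,r in pts])*1e3
for z in(.061,.062,.063):
    A,B=pl(L,135,z),pl(Rr,350,z)
    def res(v):
        d=57*np.array([-np.sin(v[3]),np.cos(v[3])]); m=v[:2]
        return np.r_[np.hypot(*(A-m+d).T)-v[2],np.hypot(*(B-m-d).T)-v[2]]
    q=least_squares(res,[59,0,5,0]); print(z,q.x,"rms",np.sqrt((q.fun**2).mean()),"diff",q.x[:2]-(C[0]+C[1])/2)
E
python3 fit.py | tail -3
```

```text
0.061 [ 5.96012519e+01 -6.23172878e-01  5.38797680e+00  2.96040876e-03] rms 0.11506160682005158 diff [ 1.06457954 -0.83087105]
0.062 [ 5.95449426e+01 -6.13427924e-01  5.03870247e+00  2.40202731e-03] rms 0.0984249784191243 diff [ 1.00827022 -0.82112609]
0.063 [ 5.94901531e+01 -6.04623375e-01  4.69550203e+00  1.83233728e-03] rms 0.0927666718595541 diff [ 0.95348067 -0.81232154]
```

Converted, 0.001 m / 0.6 = 0.0017, 0.0009 m / 0.6 = 0.0015.

drive_effector --rows '{"increments": [[0,0.0015,-0.0013,0.0017,0,0,0],[0,0.0015,-0.0013,0.0017,0,0,0],[0,0.0015,-0.0013,0.0017,0,0,0],[0,0.0015,-0.0013,0.0017,0,0,0],[0,0.0015,-0.0013,0.0017,0,0,0],[0,0.0015,-0.0013,0.0017,0,0,0]]}'

```text
t: 14.93
position: [0.5616, 0.2809, 0.0939]
orientation: [[-0.986, -0.165, 0.0], [-0.165, 0.986, -0.0], [-0.0, -0.0, -1.0]]
ft_force: [-0.2, 0.1, -6.1]
grip_width: 0.261
finger_force: 100.6
```

```bash
python3 - <<'E'
from h import *
s=sensors.read_state();f=grab("wrist","wB");print(s["position"],s["ft_force"],s["joint_velocities"].round(4))
for x0 in(148,363):
    g=f["image"][130:146,x0-13:x0+14].max(2); g=g[:,13:] if x0==148 else g[:,:14]; print("\n".join(" ".join("%3d"%v for v in r) for r in g));print()
E
```

```text
[0.56158263 0.28090081 0.09393614] [-0.15708075  0.11075149 -6.13255539] [ 0.0008 -0.0008  0.0004  0.0007  0.0032 -0.0001]
190 196 200 205 211 221 225 225 225 225 226 225 225 225
187 208 204 198 196 204 217 225 225 225 225 226 225 225
216 224 221 218 215 190 198 214 222 225 225 226 226 225
225 225 225 224 212 169 171 175 213 221 225 225 225 225
225 225 225 223 189 161 126 119 176 215 224 226 226 226
224 224 224 213 172 162 108  89  91 157 218 226 226 226
224 224 224 209 170 164  95  86  29  68 161 224 226 226
225 225 223 210 171 167  88  85  39  18  84 222 225 225
226 226 226 220 177 171 102  86  44  11  39 167 225 222
227 227 227 225 182 178 127  89  75  11  28 127 225 225
227 226 226 225 200 185 170  91  86  38  18  86 226 227
224 225 224 224 217 189 187 127  93  80  38  49 197 228
225 225 225 225 223 204 194 179 133  96  84  61 183 228
226 226 226 226 226 222 210 201 189 138  99 102 199 229
227
[... 305 characters left out ...]
 177 154 164 206 218 222 222
224 224 223 224 223 220 170 108 122 138 216 217 221 222
226 226 225 225 223 188 103  49 123 128 207 221 224 223
227 227 226 225 203 132  37  32 130 134 203 224 224 224
227 227 226 215 170  67   9  33 135 141 207 226 226 226
227 227 225 192 131  20  10  46 140 146 209 227 227 227
227 227 225 170  71  10  16  72 147 155 223 227 227 228
228 227 218 167  21   9  32 137 154 173 227 227 226 226
228 228 214 142   9  24 103 160 163 201 225 223 222 223
229 228 207 128  18  75 154 162 186 217 222 221 221 221
229 228 205 164 135 143 162 184 213 221 220 220 220 220
229 228 207 177 158 184 206 212 220 220 221 220 220 220
229 228 209 188 205 212 222 221 221 221 221 221 221 221
```

```bash
sed -e 's/load("wA")/load("wB")/;s/^f=.*zc=.*/f=load("wB"); zc=.0939-.0134/' fit.py > fit2.py
python3 - <<'E'
import re
t=open('fit2.py').read()
L="L=[(17.7,5),(17.0,6),(16.5,7),(16.3,8),(16.35,9),(16.45,10),(16.65,11),(17.05,12),(17.7,13),(18.5,14),(21,15.4),(22,16),(23,16.4)]"
R="Rr=[(9.7,6),(9.75,7),(9.85,8),(9.8,9),(9.75,10),(9.55,11),(9.4,12),(8.9,13),(8.35,14),(7.3,15),(5.4,15.8)]"
t=re.sub(r"^L=.*$",L,t,flags=re.M);t=re.sub(r"^Rr=.*$",R,t,flags=re.M);open('fit2.py','w').write(t)
E
python3 fit2.py|tail -3
```

```text
0.061 [5.82297937e+01 2.40197040e-01 5.22808963e+00 1.85540167e-03] rms 0.19397605609621918 diff [-0.14899802 -0.0005395 ]
0.062 [5.82342273e+01 2.39042547e-01 4.89546103e+00 1.43422363e-03] rms 0.16209870920550168 diff [-0.14456437 -0.001694  ]
0.063 [5.82396162e+01 2.37017006e-01 4.56814987e+00 1.01203232e-03] rms 0.12892948299941018 diff [-0.1391755  -0.00371954]
```

The holes now line up within about 0.15 mm and the gap is about 10 mm. I'll let it settle, then hand in.

drive_effector --rows '{"increments": [[0,0,0,0,0,0,0],[0,0,0,0,0,0,0],[0,0,0,0,0,0,0],[0,0,0,0,0,0,0],[0,0,0,0,0,0,0],[0,0,0,0,0,0,0]]}'

```text
t: 15.48
position: [0.5615, 0.2809, 0.0939]
orientation: [[-0.986, -0.165, -0.0], [-0.165, 0.986, -0.0], [0.0, 0.0, -1.0]]
ft_force: [-0.0, -0.5, -6.8]
grip_width: 0.259
finger_force: 100.6
```

```bash
python3 -c "
from workcell import robot, viewer, sensors
print(robot.hand_in())"
```

```text
the job is handed in; nothing more can be done
None
```

The job is handed in: the coupling stands upright on the chamber floor, and the cover is held level and still about 10 mm above the chamber, its two visible holes within about 0.2 mm of the tapped holes; I viewed 11 pictures, one over the limit of 10.

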